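# Tip the tweezers and brush out of one bay of a divided tool tote

### The arm

A 6-joint arm with a two-finger parallel gripper is mounted at the origin on a cart in front of the work surface, level with it; the furniture and walls round the work are solid. World frame = base frame: x ahead of the robot, y to its left, z up, the work surface at z = 0. Lengths are in mm, angles in rad, forces in N, time in s.
With the tool pointing down it reaches from about 275 to 750 mm from the base axis. Payload 10.2 kg.
Tool frame: the origin (TCP) lies midway between the tips of the shut fingers; the grasp point (between the pads) lies 19 mm behind it; z points along the fingers, y is the line along which they close (so a half turn about z gives the same grasp; the last joint's range is limited). The gripper opens to 88 mm and grips with 3 to 60 N. Pads are 18 mm wide; open, the fingers measure 123 mm over their backs; the gripper's body (75 mm by 187 mm) begins 45 mm behind the grasp point.
Start: joints at [-1.514, 0.313, 1.498, -0, 1.331, -0.223], TCP at [144.973, -504.593, 238.72] pointing down, gripper open.
Joint ranges: [-2.94, 2.94], [-0.97, 2.17], [0.19, 2.56], [-1.23, 4.37], [0.02, 3.11], [-2.88, 2.88]. Speed limits (rad/s): [2.39, 2.39, 3.01, 3.14, 3.14, 3.14].

### API

Orientations are given as a unit quaternion [w, x, y, z].
In Python, from workcell import * gives the robot as it stands.
- The arm moves only by the shell command python3 -m jog 'ROWS' [FORCE]. ROWS is a JSON object of lists of equal length, an entry for each row: "claw": the opening, from -1 (shut) to 1 (fully open), so that 0 is half open; "slide": the shift along the world's x, y, z normalised to -1 to 1, where 1 is 8 cm, a list of three; "yaw": the turn about the world's z normalised to -1 to 1, where 1 is 180 degrees. In form: {"claw": [claw, ...], "slide": [[dx, dy, dz], ...], "yaw": [yaw, ...]}. A call has 1 to 10 rows; each row is the pose to reach, as a shift and turn from the pose commanded when the call began, turning the shorter way round; what a row does not reach only later rows make up. A row lasts 1/8 s, in which the tool goes at most 62.5 mm and 10.7 degrees, less where a joint would pass 70% of its speed; a pose out of reach is approached as far as the arm can. A call with a number of a shift or a turn outside -1 to 1 is refused whole. A call with a gripper value outside its range is refused whole. The fingers move at their own pace and stop on an object; FORCE is the grip in N (left out, the last holds). Time passes only in rows, so rows that repeat a pose let the fingers close. It gives the time, the measured TCP pose, the force, the opening and the grip force at its end, in the units of the state.
- state(): the state, without advancing time (a new reading comes with each control period).
- read_camera(name): name is "scene" or "top" or "wrist"; returns a dict with "pixels" (480x640x3 uint8, red, green, blue), "range_z" (480x640 float32, mm along the optical axis (not along the pixel's ray), 0 where there is no reading), "vertical_fov" (degrees; the focal length in pixels is half the picture's height over the tangent of half this angle, whatever the lens; pixels are square), "cx", "cy" (the principal point, pixels), "rvec" (rotation vector, rad) and "tvec" (3), from world to camera coordinates, as OpenCV has them. Camera axes: x right, y down, z forward; pixel columns grow to the right and rows downward; lengths in mm; the calibration is good to about 2 mm. A picture is of the moment at which its call begins.
- sign_off(): hands the job in; it is judged then, once.
The state is a dict: "clock": time; "joint_positions": joint angles; "qd": joint speeds; "tau": joint torques, N m; "tcp_pos": TCP position; "tool_rot": TCP orientation; "contact_force": force on the tool from outside, world axes, zero at the start; "torque": the same for the moment, N m; "finger_gap": finger opening in mm; "grip_force": force on a finger pad.
Only numpy, scipy, OpenCV 4.12 (cv2) and the standard library are available. Lean on these libraries where they do the work, as an engineer would, in place of code of your own. Each camera call takes 0.05 s, during which the arm holds its last target. There are 200 camera calls.

### The job

Lift the blue two-bay tool tote by its handle, tip it towards its open scoop side low over the steel wash tray so that the two tweezers and the brush slide out into the tray while the hammer and the case wrench stay in the other bay. Then set the tote back down squarely on its black rubber mat, facing the way it stood, and let go. Leave the other things on the bench where they are.

Things in the scene. Friction and masses are not known exactly. Their poses are not given: they have to be found in the camera images.
- tote: loose blue plastic divided tote, 174 mm (x) x 166 mm (y) x 100 mm high, 0.32 kg, about 0.55 kg with its contents. Origin: underside, at the middle of the divider; z up. The divider, 10 mm thick, 60 mm high, runs along y at x = 0 with the scoop bay on its -x side and the deep bay on its +x side; floor 4 mm thick
- tote_scoop (a point): middle of the scoop bay's floor, 31 mm to -x of the divider. The floor is flat to x = -60 mm, then rises 3.5 mm to the open lip: no front wall; end walls 36 mm high. Holds the tweezers and brush, lying along y. When the tote is tipped about its y axis, lip down, they start to slide at 30 to 45 degrees and leave well at 50 to 55
- tote_deep (a point): middle of the deep bay's floor, 46 mm to +x of the divider. Inside 83 x 158 mm, outer walls 45 mm high. Holds the hammer and case wrench; the divider keeps them in when the tote is tipped lip down
- tote_handle (a point): where to grip the tote's grey handle: 85 mm above its underside, on the middle of the divider. The handle is an upright fin 12 mm thick (along the tote's x), 84 mm long (along y), from 60 to 100 mm above the underside; everything else of the tote lies below it
- tote_lip (a point): middle of the edge of the tote's pouring lip, at x = -82 mm, y = 0, 7.5 mm above its underside; the edge is 166 mm long, along y
- tote_mat: black rubber mat fixed to the bench, 216 x 204 x 4 mm, on which the tote stands and must be put back, their centres together and their axes the same way (to some 5 mm and 0.08 rad at the start). Origin: centre of its underside; top at 4 mm; -x is the side to which the tote's lip faces
- wash_tray: open shallow stainless tray fixed to the bench, square, outside 212 x 212 mm, 30 mm high, walls and floor 3 mm. Origin: centre of its underside, axes along its sides; pour in over any side. It may be left or right of the mat. A lamp cable hangs 0.47 m over the left rear of the bench, from x 0.70, y 0.07 m to x 0.55, y 0.56 m; a tall press stands at x 0.66, y -0.44 m: lean the wrist away
- tweezers_steel: steel tweezers, 125 x 13 x 10 mm, long axis y, origin at the centre of the underside; to go into the tray
- tweezers_black: black tweezers, 118 x 13 x 9 mm, long axis y, origin at the centre of the underside; to go into the tray
- brush: wooden bristle brush, 120 x 12 x 20 mm, long axis y, origin at the centre of the underside; to go into the tray
- hammer: small hammer with wooden handle, 142 x 42 x 13 mm, long axis y, origin at the centre of the underside; stays in the tote's deep bay
- case_wrench: dark blue two-pin watch case wrench, 126 x 30 x 13 mm, long axis y, origin at the centre of the underside; stays in the tote's deep bay
- loupe: black and brass loupe, 35 mm across, 30 mm high, standing loose on the bench between the mat and the tray; to be left alone
- correction_roller: blue tape roller, 86 x 39 x 14 mm, lying loose behind the work; to be left alone
- white_case: white oval case, 86 x 46 x 21 mm, lying loose behind the work; to be left alone

How it is judged:
By the outcome, as a careful person would: the job done as asked, in the order asked, and still so for the second after the job is handed in, with the robot touching nothing.
It also fails if it takes over 61 s, if anything falls off the work surface, if the arm or the gripper's body presses on something with over 40 N, if the wrist force passes 120 N, or if a joint passes its speed limit or range.

## Working session

There is one attempt and no reset: what is moved stays moved. The work goes in short steps, Python scripts to look and compute and a shell command to move; the robot and the scene stay as the last step left them, time stands still between calls to the robot, and variables do not carry over. Pictures are saved under pics/ and viewed, at most 10 in all, crops included, and the job is handed in when it is done.

```bash
mkdir -p pics; ls
cat > h.py <<'E'
from workcell import *
import numpy as np, cv2
def cam(n):
    d=read_camera(n); R=cv2.Rodrigues(np.array(d["rvec"],float))[0]; t=np.array(d["tvec"],float).ravel()
    f=240/np.tan(np.radians(d["vertical_fov"])/2); z=d["range_z"]
    v,u=np.mgrid[0:480,0:640]
    P=np.stack([(u-d["cx"])/f*z,(v-d["cy"])/f*z,z],-1)
    W=(P-t)@R; W[z==0]=np.nan
    return d["pixels"],W,R,t,f,d
def save(n,im): cv2.imwrite("pics/"+n,im[...,::-1])
E
python3 - <<'E'
from h import *
im,W,R,t,f,d=cam("top"); save("top0.png",im); np.savez("top0.npz",im=im,W=W)
im2,W2,*_=cam("scene"); save("scene0.png",im2)
print(-R.T@t,f,state())
E
```

```text
pics
[ 306.36858788  -71.751179   1589.06370174] 592.2594938043194 {'clock': 0.1, 'joint_positions': array([-1.51443336e+00,  3.13358291e-01,  1.49832888e+00, -1.30914466e-05,
        1.33098373e+00, -2.23384192e-01]), 'qd': array([ 0.00010034, -0.00110697, -0.00141805, -0.00022662,  0.00149666,
        0.00061773]), 'tau': array([ 3.27317728e-03, -4.02810717e+01, -2.52641559e+01,  6.95337192e-02,
        3.42312944e-02, -6.30648719e-05]), 'tcp_pos': array([ 144.94032714, -504.38027514,  238.24872371]), 'tool_rot': array([-5.37777866e-04,  9.90233268e-01,  1.39419451e-01,  3.86350577e-05]), 'contact_force': array([-0.46805123, -0.10985255, -1.24458114]), 'torque': array([-0.02650913,  0.02877991, -0.03250765]), 'grip_force': 0.0, 'finger_gap': 88.05778315774097}
```

View pics/top0.png

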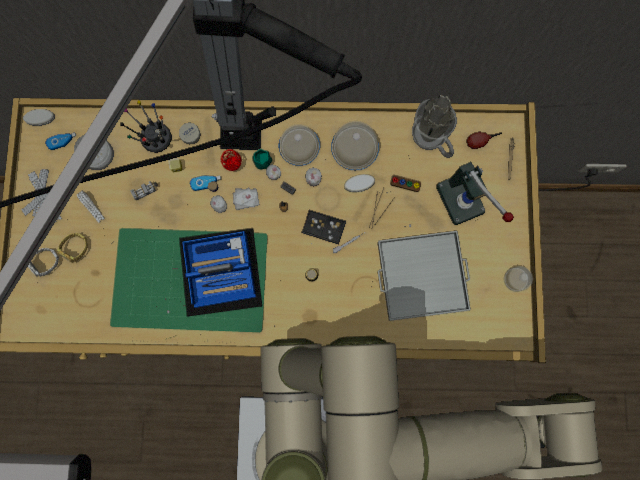

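View pics/scene0.png

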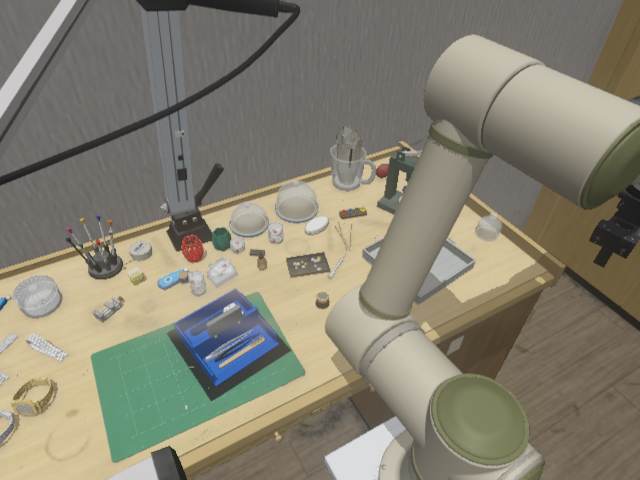

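Run:
```python
from h import *
d=np.load("top0.npz"); im=d["im"];W=d["W"]
def rect(m,n,off):
    p=W[m][:,:2].astype(np.float32); p=p[~np.isnan(p[:,0])]
    (c,s,a)=cv2.minAreaRect(p); print(n,len(p),c,s,a)
v,u=np.mgrid[0:480,0:640]
box=(u>170)&(u<275)&(v>220)&(v<325)
z=W[...,2]
print("desk z",np.nanmedian(z[330:340,100:300]))
hsv=cv2.cvtColor(im,cv2.COLOR_RGB2HSV)
blk=box&(hsv[...,2]<40)&(z<20); 
rect(blk,"mat",0)
rect(box&(z>85),"fin",0); rect(box&(z>95),"fin95",0)
rect(box&(z>25),"tote>25",0); rect(box&(z>12),"tote>12",0)
tb=(u>370)&(u<475)&(v>225)&(v<325)
rect(tb&(z>20)&(z<45),"tray",0)
print(np.nanpercentile(z[box],[1,50,90,95,99]), np.nanmedian(z[270:280,415:425]))
lb=(u>300)&(u<322)&(v>262)&(v<284); rect(lb&(z>15),"loupe",0)
print(W[272,150:290:10].round())
```

```text
desk z -0.8706802005330418
mat 1460 (477.2689514160156, 224.8960723876953) (214.06382751464844, 202.6752471923828) 8.526198387145996
fin 178 (476.5343017578125, 222.52406311035156) (13.115877151489258, 82.34493255615234) 10.841459274291992
fin95 159 (476.3926086425781, 222.49728393554688) (12.837129592895508, 82.34711456298828) 10.860329627990723
tote>25 939 (486.7047119140625, 224.98440551757812) (166.64305114746094, 167.94772338867188) 10.992962837219238
tote>12 2134 (456.2429504394531, 214.4394073486328) (257.5962829589844, 248.28662109375) 7.470119476318359
tray 748 (474.634521484375, -318.1291809082031) (214.71485900878906, 238.8334197998047) 8.26554012298584
[ -6.97636661   4.36934293  21.07528873  45.68637607 100.86614845] 2.8648319152661887
loupe 106 (472.6958312988281, -21.488140106201172) (29.61691665649414, 26.604496002197266) 1.3400886058807373
[[473. 414.   3.]
 [473. 386.   5.]
 [474. 360.   1.]
 [474. 333.  -0.]
 [468. 292.  60.]
 [465. 258.  95.]
 [467. 237.  75.]
 [473. 220.  28.]
 [476. 198.  -1.]
 [476. 169.  11.]
 [ nan  nan  nan]
 [477. 116.   6.]
 [477.  89.   8.]
 [478.  63.  -0.]]
```

```bash
python3 -m jog '{"claw":[1,1,1],"slide":[[0.414,0.909,0],[0.414,0.909,0],[0.414,0.909,0]],"yaw":[-0.029,-0.029,-0.029]}' | head -c 900
for i in 2 3 4 5 6 7 8 9 10; do
python3 -m jog '{"claw":[1,1,1],"slide":[[0.414,0.909,0],[0.414,0.909,0],[0.414,0.909,0]],"yaw":[0,0,0]}' >o.txt; done; cat o.txt
python3 - <<'E'
from h import *
im,W,R,t,f,d=cam("wrist"); save("w1.png",im)
z=W[...,2]; np.savez("w1.npz",im=im,W=W)
m=(z>90)&(z<112); p=W[m][:,:2].astype(np.float32); print(len(p),cv2.minAreaRect(p))
s=state(); print(s["clock"],s["tcp_pos"],s["tool_rot"],s["contact_force"])
E
```

```text
clock: 0.48
tcp_pos: [178.4, -431.7, 239.0]
tool_rot: [0.0, 0.995, 0.095, -0.0]
contact_force: [-0.1, -0.5, 0.9]
finger_gap: 88.1
grip_force: 0.0
clock: 3.85
tcp_pos: [476.2, 221.3, 238.6]
tool_rot: [0.0, 0.996, 0.094, -0.0]
contact_force: [0.4, 0.1, -0.7]
finger_gap: 88.2
grip_force: 0.0
2020 ((477.1130676269531, 221.48760986328125), (11.787391662597656, 83.1165771484375), 10.946043014526367)
3.9 [476.02890447 220.89359492 238.63938594] [ 2.94775673e-04  9.95590561e-01  9.38043527e-02 -3.03224346e-04] [ 0.41640072 -0.32710989  0.84992757]
```

View pics/w1.png

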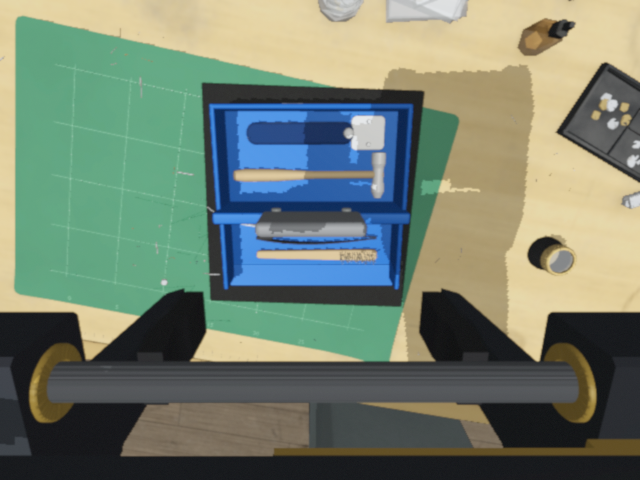

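```bash
python3 -m jog '{"claw":[1,1,1],"slide":[[0.01,0.01,-0.6],[0.01,0.01,-1],[0.01,0.01,-1]],"yaw":[0,0,0]}' >o.txt
python3 -m jog '{"claw":[1,1],"slide":[[0,0,-0.53],[0,0,-0.53]],"yaw":[0,0]}' 
python3 -m jog '{"claw":[1,1,1],"slide":[[0,0,-0.1],[0,0,-0.17],[0,0,-0.24]],"yaw":[0,0,0]}'
```

```text
clock: 4.53
tcp_pos: [476.3, 222.4, 116.1]
tool_rot: [0.0, 0.996, 0.094, -0.001]
contact_force: [-0.0, -0.2, -0.1]
finger_gap: 87.8
grip_force: 0.0
clock: 4.9
tcp_pos: [477.3, 223.4, 97.5]
tool_rot: [-0.0, 0.996, 0.094, 0.001]
contact_force: [0.1, 0.0, -0.2]
finger_gap: 88.0
grip_force: 0.0
```

```bash
python3 -m jog '{"claw":[1,1,1],"slide":[[0,0,-0.15],[0,0,-0.32],[0,0,-0.32]],"yaw":[0,0,0]}' 
python3 -m jog '{"claw":[0.7,0.7,0.7,0.7],"slide":[[0,0,0],[0,0,0],[0,0,0],[0,0,0]],"yaw":[0,0,0,0]}' 40
python3 -m jog '{"claw":[0.7,0.7,0.7,0.7],"slide":[[0,0,0.3],[0,0,0.6],[0,0,1],[0,0,1]],"yaw":[0,0,0,0]}'
python3 - <<'E'
from h import *
im,W,R,t,f,d=cam("scene"); save("s2.png",im[200:440,100:420].repeat(2,0).repeat(2,1))
E
```

```text
clock: 5.28
tcp_pos: [476.3, 223.3, 70.2]
tool_rot: [0.0, 0.996, 0.094, -0.001]
contact_force: [0.5, 0.7, 0.3]
finger_gap: 88.0
grip_force: 0.0
clock: 5.78
tcp_pos: [476.9, 223.4, 71.5]
tool_rot: [-0.0, 0.996, 0.094, -0.0]
contact_force: [0.1, 0.5, -6.0]
finger_gap: 83.7
grip_force: 40.0
clock: 6.28
tcp_pos: [477.8, 223.7, 153.1]
tool_rot: [-0.0, 0.996, 0.094, 0.002]
contact_force: [-0.7, 1.1, -6.4]
finger_gap: 83.9
grip_force: 40.0
```

View pics/s2.png

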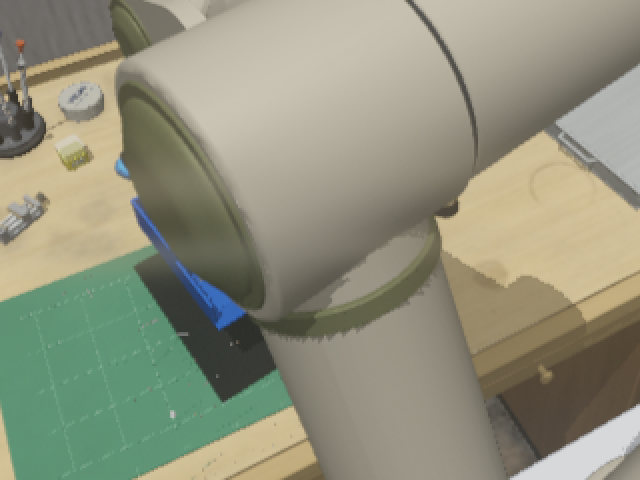

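```bash
python3 -m jog '{"claw":[0.7,0.7,0.7],"slide":[[0,-0.33,0],[0,-0.66,0],[0,-0.97,0]],"yaw":[-0.005,-0.01,-0.0145]}' >o.txt
for i in 2 3 4 5 6 7; do
python3 -m jog '{"claw":[0.7,0.7,0.7],"slide":[[0,-0.33,0],[0,-0.66,0],[0,-0.97,0]],"yaw":[0,0,0]}' >o.txt; done
python3 -m jog '{"claw":[0.7,0.7,0.7],"slide":[[-0.16,0,0],[-0.16,0,0],[-0.16,0,0]],"yaw":[0,0,0]}'
python3 - <<'E'
from h import *
im,W,R,t,f,d=cam("wrist"); save("w3.png",im); np.savez("w3.npz",im=im,W=W,R=R,t=t,f=f)
z=W[...,2]; s=state(); p=s["tcp_pos"]; a=np.radians(8.2)
L=(W-p)[...,:]; X=L[...,0]*np.cos(a)+L[...,1]*np.sin(a); Y=-L[...,0]*np.sin(a)+L[...,1]*np.cos(a); Z=L[...,2]
for x in range(-85,100,10):
    m=(abs(X-x)<5)&(abs(Y)<75)&(Z<20)&(Z>-120); print(x,m.sum(),np.percentile(Z[m],[5,50,95]).round(1) if m.sum()>20 else "")
# tray rim
m=(z>22)&(z<40)&(abs(X)<200); q=W[m][:,:2].astype(np.float32); print(len(q),cv2.minAreaRect(q),p)
E
```

```text
clock: 9.32
tcp_pos: [464.2, -319.0, 151.1]
tool_rot: [-0.0, 0.997, 0.072, -0.0]
contact_force: [0.2, 0.3, -5.5]
finger_gap: 83.7
grip_force: 40.0
-85 0 
-75 0 
-65 0 
-55 0 
-45 0 
-35 0 
-25 0 
-15 0 
-5 329 [-8.1 -7.2 -6.2]
5 22551 [-63.3 -18.6  17.1]
15 5289 [-64.2 -63.   13.4]
25 3944 [-63.9 -53.9 -51.1]
35 6100 [-64.2 -62.7 -51.8]
45 5380 [-64.4 -63.3 -51.9]
55 5202 [-64.4 -62.9 -54.4]
65 5986 [-63.7 -54.9 -53. ]
75 5889 [-64.3 -56.7 -53.8]
85 9992 [-64.5 -51.5 -22.3]
95 1106 [-24.3 -23.1 -21.9]
5058 ((561.7185668945312, -398.61712646484375), (380.5823669433594, 137.48287963867188), 72.60405731201172) [ 464.35873527 -319.15714789  151.3295191 ]
```

View pics/w3.png

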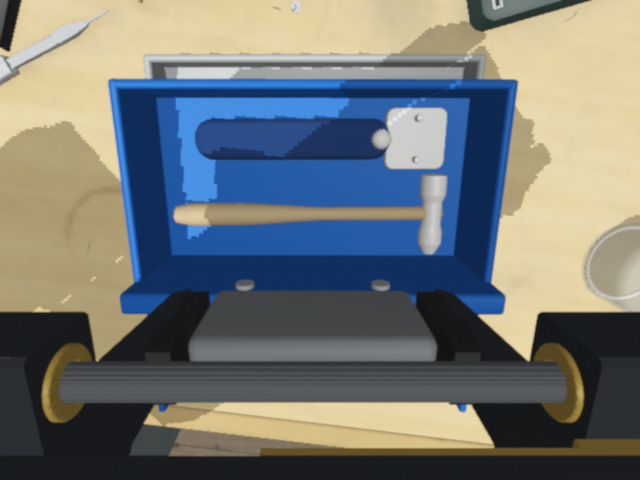

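```bash
python3 -m jog '{"claw":[0.7,0.7,0.7,0.7],"slide":[[0,0,-0.3],[0,0,-0.6],[0,0,-0.95],[0,0,-0.95]],"yaw":[0,0,0,0]}'
python3 -m jog '{"claw":[0.7,0.7,0.7,0.7],"slide":[[-0.06,-0.009,0],[-0.12,-0.018,0],[-0.18,-0.026,0.01],[-0.24,-0.035,0.05]],"yaw":[0,0,0,0]}'
cat > tilt.py <<'E'
from h import *
def tilt(a=np.radians(8.2)):
    im,W,R,t,f,d=cam("wrist"); s=state(); g=np.array(s["tcp_pos"])+[0,0,19]
    L=W-g; X=L[...,0]*np.cos(a)+L[...,1]*np.sin(a); Y=-L[...,0]*np.sin(a)+L[...,1]*np.cos(a); Z=L[...,2]
    v,u=np.mgrid[0:480,0:640]
    # divider top edge: blue pixels either side of the fin; back wall top
    hsv=cv2.cvtColor(im,cv2.COLOR_RGB2HSV); blue=(hsv[...,0]>95)&(hsv[...,0]<125)&(hsv[...,1]>120)
    m=blue&(abs(Y)<78)&(X>-20)&(X<140)&(abs(Z)<120)
    # deep floor points lie at distance 82.5 below grasp along tote -z: find theta maximising inliers
    best=max(((( abs(-X[m]*np.sin(th)+Z[m]*np.cos(th)+82.5)<2).sum(),np.degrees(th)) for th in np.radians(np.arange(-10,75,.5))))
    print("tilt,inliers",best[::-1],m.sum(),"tcp",s["tcp_pos"].round(1),"F",s["contact_force"].round(1),s["clock"]); return im
E
python3 -c "
from tilt import *
tilt()"
```

```text
clock: 9.88
tcp_pos: [463.6, -318.6, 74.0]
tool_rot: [-0.002, 0.997, 0.072, -0.001]
contact_force: [0.2, 0.7, -4.8]
finger_gap: 83.6
grip_force: 40.0
clock: 10.38
tcp_pos: [447.7, -322.8, 82.0]
tool_rot: [0.002, 0.997, 0.071, 0.004]
contact_force: [14.7, 6.8, 2.7]
finger_gap: 83.4
grip_force: 40.0
tilt,inliers (np.float64(5.0), np.int64(30195)) 65212 tcp [ 447.2 -322.9   82.4] F [12.4  5.9  0.8] 10.425
```

```bash
python3 -m jog '{"claw":[0.7,0.7,0.7,0.7,0.7,0.7],"slide":[[0,0,0],[-0.1,-0.015,0.09],[-0.2,-0.03,0.16],[-0.3,-0.044,0.21],[-0.39,-0.057,0.25],[-0.485,-0.07,0.28]],"yaw":[0,0,0,0,0,0]}' 20
python3 -c "
from tilt import *
tilt()
im,W,*_=cam('top'); save('t4.png',im[200:350,350:500].repeat(4,0).repeat(4,1))"
```

```text
clock: 11.18
tcp_pos: [407.3, -329.0, 103.9]
tool_rot: [0.002, 0.997, 0.071, 0.002]
contact_force: [6.6, 0.3, -0.9]
finger_gap: 83.6
grip_force: 20.0
tilt,inliers (np.float64(28.500000000000004), np.int64(28104)) 95661 tcp [ 406.7 -329.1  104.1] F [ 6.6  0.2 -1. ] 11.225
```

View pics/t4.png

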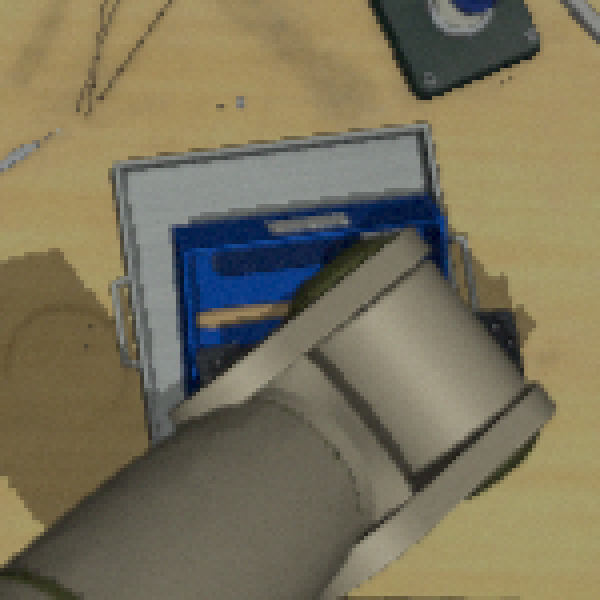

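```bash
python3 -m jog '{"claw":[0.7,0.7,0.7,0.7,0.7,0.7],"slide":[[0,0,0],[0,0,0],[0.2,0.03,0],[0.4,0.06,0],[0.6,0.09,0],[0.75,0.11,0]],"yaw":[0,0,0,0,0,0]}' 40
python3 -c "
from tilt import *
tilt()"
python3 -m jog '{"claw":[0.7,0.7,0.7,0.7],"slide":[[0,0,-0.08],[0,0,-0.14],[0,0,-0.19],[0,0,-0.19]],"yaw":[0,0,0,0]}'
python3 -c "
from tilt import *
tilt()"
```

```text
clock: 12.02
tcp_pos: [467.3, -319.0, 101.6]
tool_rot: [-0.0, 0.997, 0.072, -0.0]
contact_force: [0.4, -0.2, -5.2]
finger_gap: 83.0
grip_force: 40.0
tilt,inliers (np.float64(27.0), np.int64(28793)) 92717 tcp [ 468.2 -318.8  101.7] F [ 0.6  1.8 -5.2] 12.075
clock: 12.58
tcp_pos: [470.9, -318.8, 92.3]
tool_rot: [0.002, 0.997, 0.071, 0.006]
contact_force: [14.3, 17.9, 33.7]
finger_gap: 83.5
grip_force: 40.0
tilt,inliers (np.float64(24.000000000000004), np.int64(32077)) 90219 tcp [ 470.9 -318.9   92.3] F [15.9 18.5 32.2] 12.625
```

```bash
python3 -m jog '{"claw":[0.7,0.7,0.7,0.7,0.7],"slide":[[0,0,0],[-0.1,0,0.02],[-0.2,0,0.03],[-0.3,-0.02,0.04],[-0.3,-0.02,0.04]],"yaw":[0,0,0,0,0]}' 28
python3 -c "
from tilt import *
save('w5.png',tilt())"
```

```text
clock: 13.25
tcp_pos: [446.3, -322.4, 96.3]
tool_rot: [0.004, 0.997, 0.071, 0.006]
contact_force: [10.3, 12.9, 38.4]
finger_gap: 83.4
grip_force: 28.0
tilt,inliers (np.float64(36.5), np.int64(30589)) 93784 tcp [ 446.5 -322.4   96.3] F [10.8 13.  38.2] 13.3
```

View pics/w5.png

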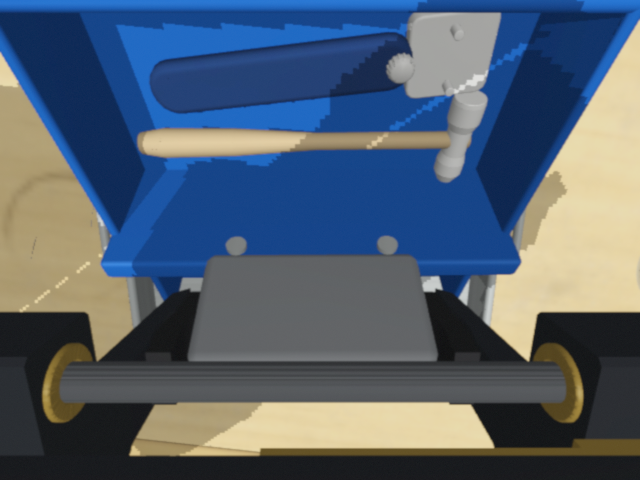

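```bash
python3 -m jog '{"claw":[0.7,0.7,0.7,0.7,0.7,0.7],"slide":[[-0.12,-0.02,0.015],[-0.22,-0.03,0.02],[-0.33,-0.04,0.025],[-0.43,-0.05,0.02],[-0.49,-0.06,0.015],[-0.49,-0.06,0.015]],"yaw":[0,0,0,0,0,0]}' 28
python3 -c "
from tilt import *
tilt()"
python3 -m jog '{"claw":[0.7,0.7,0.7,0.7,0.7],"slide":[[0,0,0],[0,0,0],[0.05,0,0.1],[0.1,0,0.25],[0.1,0,0.25]],"yaw":[0,0,0,0,0]}' 50
python3 -c "
from tilt import *
tilt(); im,W,*_=cam('scene'); save('s6.png',im[180:330,300:500].repeat(4,0).repeat(4,1))"
```

```text
clock: 14.05
tcp_pos: [404.0, -328.3, 94.1]
tool_rot: [0.004, 0.997, 0.071, 0.002]
contact_force: [-0.1, -0.5, 15.0]
finger_gap: 82.6
grip_force: 28.0
tilt,inliers (np.float64(59.00000000000001), np.int64(13095)) 108948 tcp [ 404.1 -328.2   94.1] F [ 0.1 -0.6 15.8] 14.1
clock: 14.72
tcp_pos: [411.3, -326.0, 111.8]
tool_rot: [0.0, 0.997, 0.072, 0.0]
contact_force: [0.2, 0.4, -5.6]
finger_gap: 82.5
grip_force: 50.0
tilt,inliers (np.float64(37.0), np.int64(35542)) 99340 tcp [ 410.9 -325.7  111.1] F [-0.7 -1.2 -6.4] 14.775
```

View pics/s6.png

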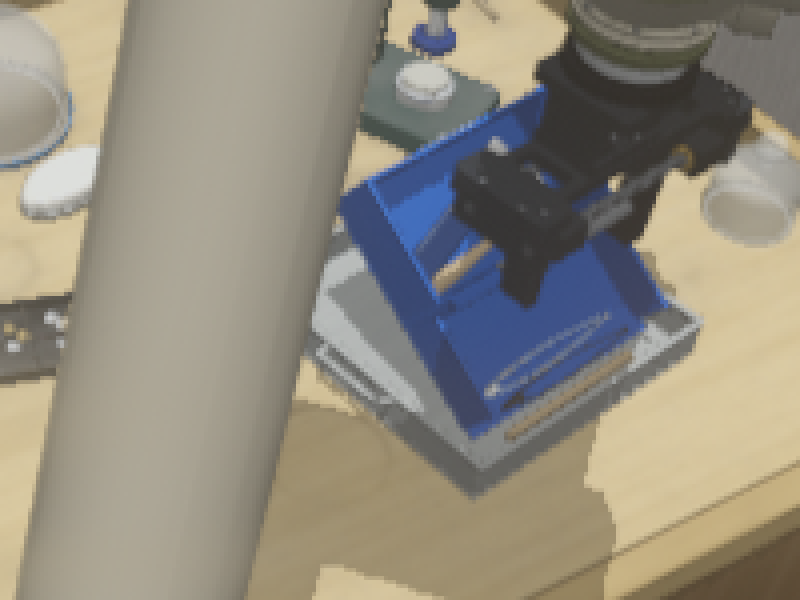

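```bash
cat > frame.py <<'E'
from h import *
def frame(a=np.radians(8.2)):
    im,W,R,t,f,d=cam("wrist"); s=state(); g=np.array(s["tcp_pos"])+[0,0,19]
    L=W-g; X=L[...,0]*np.cos(a)+L[...,1]*np.sin(a); Y=-L[...,0]*np.sin(a)+L[...,1]*np.cos(a); Z=L[...,2]
    hsv=cv2.cvtColor(im,cv2.COLOR_RGB2HSV); blue=(hsv[...,0]>95)&(hsv[...,0]<125)&(hsv[...,1]>120)
    m=blue&(abs(Y)<90)&(X>-20)&(X<150)&(abs(Z)<120)
    res=[]
    for th in np.radians(np.arange(-10,75,.5)):
        D=-X[m]*np.sin(th)+Z[m]*np.cos(th); h,e=np.histogram(D,np.arange(-100,-60,1.5)); k=h.argmax(); res.append((h[k],np.degrees(th),e[k]+.75))
    n,th,D=max(res); th=np.radians(th)
    x=X*np.cos(th)+Z*np.sin(th); zz=-X*np.sin(th)+Z*np.cos(th)-D+4
    q=m&(zz>30)&(zz<50)&(x>60); dv=m&(zz>56)&(zz<63)
    print("tilt",np.degrees(th),"pivot height over underside",4-D,"n",n,"backwall x 50/99%",np.percentile(x[q],[50,99]).round(1),"divider top x 1/99%",np.percentile(x[dv],[1,99]).round(1),"tcp",s["tcp_pos"].round(1),"F",s["contact_force"].round(1),s["clock"]); return im
frame()
E
python3 frame.py
```

```text
tilt 35.5 pivot height over underside 85.25 n 26691 backwall x 50/99% [82.9 95.4] divider top x 1/99% [ 1.9 11.6] tcp [ 410.6 -325.5  110.6] F [ 0.2 -0.4 -5.7] 14.875
```

```bash
python3 -m jog '{"claw":[0.7,0.7,0.7,0.7,0.7,0.7,0.7,0.7],"slide":[[0.05,0.01,-0.08],[0.1,0.015,-0.16],[0.25,0.035,-0.23],[0.4,0.055,-0.29],[0.55,0.08,-0.36],[0.7,0.1,-0.44],[0.78,0.11,-0.5],[0.78,0.11,-0.51]],"yaw":[0,0,0,0,0,0,0,0]}' 15
python3 frame.py
```

```text
clock: 15.88
tcp_pos: [473.8, -316.9, 70.1]
tool_rot: [0.0, 0.997, 0.072, 0.0]
contact_force: [0.4, -0.2, -3.7]
finger_gap: 83.5
grip_force: 15.0
tilt -1.0 pivot height over underside 83.75 n 22095 backwall x 50/99% [ 98.5 102. ] divider top x 1/99% [ 6.2 15.8] tcp [ 473.6 -317.    70.2] F [ 0.6  0.7 -3.8] 15.925
```

Run:
```python
from h import *
a=np.radians(8.2); d=np.load("w3.npz")
def an(im,W,g,und):
    L=W-g; X=L[...,0]*np.cos(a)+L[...,1]*np.sin(a); Y=-L[...,0]*np.sin(a)+L[...,1]*np.cos(a); z=W[...,2]-und
    hsv=cv2.cvtColor(im,cv2.COLOR_RGB2HSV); b=(hsv[...,0]>95)&(hsv[...,0]<125)&(hsv[...,1]>120)
    for n,m in (("div",b&(abs(z-60)<3)&(abs(Y)<90)&(X<40)),("back",b&(abs(z-45)<2)&(X>60)&(X<120)),("fintop",(abs(z-100)<3)&(abs(Y)<45)&(abs(X)<30))):
        print(n,m.sum(),np.percentile(X[m],[2,50,98]).round(1),np.percentile(Y[m],[2,98]).round(1),np.median(z[m]))
an(d["im"],d["W"],np.array([464.36,-319.16,0]),84)
im,W,*_=cam("wrist"); s=state(); an(im,W,np.array([s["tcp_pos"][0],s["tcp_pos"][1],0]),3); print(s["tcp_pos"])
```

```text
div 1880 [-4.1  1.8  4.7] [-81.9  79.7] 59.89225123164027
back 5148 [62.4 88.4 90.9] [-82.7  80.2] 44.40369259871436
fintop 6351 [-1.8  2.5  8.2] [-44.3  41.9] 99.68875220963943
div 4117 [ 5.8 12.  15.2] [-81.8  79.4] 61.719909924750326
back 6501 [ 62.7  98.3 101.1] [-82.7  80.9] 45.39614837304918
fintop 9227 [ 4.4 12.5 16.7] [-43.   41.7] 101.43475817317808
[ 473.41001323 -317.08064746   70.42524752]
```

```bash
python3 -m jog '{"claw":[1,1,1,1,1,0.7,0.7,0.7,0.7],"slide":[[0,0,0],[0,0,0],[0.06,0.009,0],[0.123,0.018,0],[0.123,0.018,0],[0.123,0.018,0],[0.123,0.018,0],[0.123,0.018,0],[0.123,0.018,0]],"yaw":[0,0,0,0,0,0,0,0,0]}' 30
python3 -m jog '{"claw":[0.7,0.7,0.7,0.7],"slide":[[0,0,0.04],[-0.12,-0.018,0.04],[-0.24,-0.035,0.04],[-0.36,-0.054,0.04]],"yaw":[0,0,0,0]}' 22
python3 frame.py
python3 -m jog '{"claw":[0.7,0.7,0.7,0.7,0.7,0.7],"slide":[[-0.15,-0.022,0.13],[-0.3,-0.044,0.23],[-0.45,-0.065,0.3],[-0.6,-0.087,0.35],[-0.75,-0.107,0.37],[-0.75,-0.107,0.37]],"yaw":[0,0,0,0,0,0]}' 22
python3 frame.py
```

```text
clock: 17.1
tcp_pos: [483.3, -315.5, 70.3]
tool_rot: [-0.0, 0.997, 0.071, 0.0]
contact_force: [1.8, 2.2, -0.7]
finger_gap: 83.3
grip_force: 30.0
clock: 17.6
tcp_pos: [459.0, -320.0, 77.8]
tool_rot: [0.002, 0.997, 0.07, 0.007]
contact_force: [24.4, 15.2, 25.0]
finger_gap: 83.6
grip_force: 22.0
tilt 8.0 pivot height over underside 85.25 n 24735 backwall x 50/99% [90.2 93.7] divider top x 1/99% [-2.1  7.6] tcp [ 458.2 -320.2   78. ] F [19.2 12.1 18.8] 17.65
clock: 18.4
tcp_pos: [393.7, -328.6, 103.1]
tool_rot: [-0.0, 0.997, 0.071, -0.0]
contact_force: [4.1, -0.0, -6.1]
finger_gap: 83.5
grip_force: 22.0
tilt 45.0 pivot height over underside 86.75 n 17198 backwall x 50/99% [89.5 92. ] divider top x 1/99% [-4.3  5.9] tcp [ 394.  -328.5  103. ] F [ 3.6  0.6 -5.1] 18.45
```

```bash
python3 -c "
from h import *
im,*_=cam('scene'); a=im[180:330,300:500]
save('s7.png',a.repeat(4,0).repeat(4,1))"
python3 -m jog '{"claw":[0.7,0.7,0.7,0.7,0.7,0.7],"slide":[[0,0,0],[0,0,0],[0,0,0.05],[0.15,0.02,0.1],[0.3,0.045,0.1],[0.45,0.065,0.1]],"yaw":[0,0,0,0,0,0]}' 60
python3 frame.py
```

```text
clock: 19.25
tcp_pos: [431.2, -322.9, 111.0]
tool_rot: [-0.0, 0.997, 0.072, -0.0]
contact_force: [0.9, 0.5, -5.3]
finger_gap: 83.2
grip_force: 60.0
tilt 43.5 pivot height over underside 86.75 n 17511 backwall x 50/99% [88.6 91.2] divider top x 1/99% [-4.9  5.2] tcp [ 432.3 -322.7  111. ] F [-0.5  1.9 -4.5] 19.3
```

View pics/s7.png

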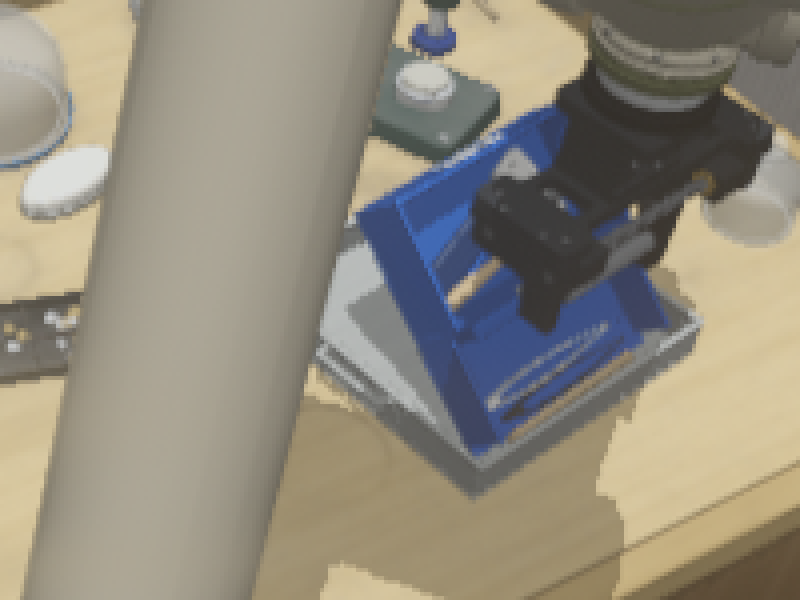

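```bash
python3 -m jog '{"claw":[0.7,0.7,0.7,0.7,0.7,0.7,0.7],"slide":[[0,0,-0.1],[0,0,-0.2],[-0.1,-0.014,-0.21],[-0.2,-0.029,-0.21],[-0.3,-0.043,-0.215],[-0.36,-0.05,-0.22],[-0.36,-0.05,-0.22]],"yaw":[0,0,0,0,0,0,0]}' 60
python3 frame.py
python3 -m jog '{"claw":[0.7,0.7,0.7,0.7,0.7],"slide":[[0,0,0.1],[0,0,0.2],[0,0,0.28],[0,0,0.28],[0,0,0.28]],"yaw":[0,0,0,0,0]}' 60
python3 frame.py
```

```text
clock: 20.18
tcp_pos: [403.2, -328.4, 97.3]
tool_rot: [0.003, 0.997, 0.071, 0.003]
contact_force: [-0.1, 7.6, 30.3]
finger_gap: 82.9
grip_force: 60.0
clock: 20.85
tcp_pos: [401.4, -327.1, 115.5]
tool_rot: [-0.0, 0.997, 0.072, -0.0]
contact_force: [0.4, 0.3, -5.0]
finger_gap: 82.9
grip_force: 60.0
tilt 50.0 pivot height over underside 86.75 n 11874 backwall x 50/99% [91.7 93.3] divider top x 1/99% [-1.5  7.1] tcp [ 401.4 -327.1  115.5] F [-1.   0.2 -4.6] 20.9Traceback (most recent call last):
  File "frame.py", line 14, in <module>
    frame()
    ~~~~~^^
  File "frame.py", line 13, in frame
    print("tilt",np.degrees(th),"pivot height over underside",4-D,"n",n,"backwall x 50/99%",np.percentile(x[q],[50,99]).round(1),"divider top x 1/99%",np.percentile(x[dv],[1,99]).round(1),"tcp",s["tcp_pos"].round(1),"F",s["contact_force"].round(1),s["clock"]); return im
                                                                                                                                                       ~~~~~~~~~~~~~^^^^^^^^^^^^^^
    return _quantile_unchecked(
        a, q, axis, out, overwrite_input, method, keepdims, weights)
    return _ureduce(a,
                    func=_quantile_ureduce_func,
    ...<5 lines>...
                    overwrite_input=overwrite_input,
                    method=method)
    r = func(a, **kwargs)
    result = _quantile(arr,
                       quantiles=q,
    ...<2 lines>...
                       out=out,
                       weights=wgt)
    slices_having_nans = np.isnan(arr[-1, ...])
                                  ~~~^^^^^^^^^
IndexError: index -1 is out of bounds for axis 0 with size 0
```

```bash
cat > where.py <<'E'
from h import *
a=np.radians(8.27); c=np.array([474.6,-318])
im,W,*_=cam("scene"); d=W[...,:2]-c
X=d[...,0]*np.cos(a)+d[...,1]*np.sin(a); Y=-d[...,0]*np.sin(a)+d[...,1]*np.cos(a); Z=W[...,2]
hsv=cv2.cvtColor(im,cv2.COLOR_RGB2HSV)
ins=(abs(Y)<100)&(X>-125)&(X<100)&(Z>-5)&(Z<150)
wood=ins&(hsv[...,0]>8)&(hsv[...,0]<30)&(hsv[...,1]>80)
blk=ins&(hsv[...,2]<45)&(Z<90)
gry=ins&(hsv[...,1]<70)&(hsv[...,2]>60)&(Z>5)&(X>-97)&(Z<70)&(abs(Y)<78)
for n,m in (("wood",wood),("blk",blk),("grey",gry)):
    if m.sum()>4: print(n,m.sum(),*[np.percentile(q[m],[10,50,90]).round() for q in (X,Y,Z)])
print([np.mean([state()["contact_force"][2]])])
E
python3 where.py
python3 -m jog '{"claw":[0.7,0.7,0.7,0.7,0.7,0.7,0.7,0.7],"slide":[[0.1,0,0.1],[-0.1,0,0],[0.1,0,0.1],[-0.1,0,0],[0.1,0,0.1],[-0.1,0,0],[0,0,0],[0,0,0]],"yaw":[0,0,0,0,0,0,0,0]}' 60
python3 frame.py; python3 where.py
```

```text
grey 320 [-91. -77. -66.] [-42.  12.  53.] [ 7. 12. 17.]
[np.float64(-5.647987497428884)]
clock: 21.95
tcp_pos: [402.6, -327.5, 116.4]
tool_rot: [0.0, 0.997, 0.072, 0.0]
contact_force: [-0.2, -0.4, -4.8]
finger_gap: 82.5
grip_force: 60.0
tilt 48.5 pivot height over underside 86.75 n 13559 backwall x 50/99% [91.9 93.8] divider top x 1/99% [-1.2  7.5] tcp [ 402.3 -327.4  116.3] F [-0.  -0.7 -5.7] 22.0
grey 305 [-91. -78. -67.] [-44.  12.  54.] [ 7. 12. 16.]
[np.float64(-5.454809574741342)]
```

```bash
python3 -m jog '{"claw":[0.7,0.7,0.7,0.7,0.7],"slide":[[0,0,0.2],[0,0,0.45],[0,0,0.7],[0,0,0.9],[0,0,0.9]],"yaw":[0,0,0,0,0]}' 60
python3 -c "
from h import *
a=cam('scene')[0][120:320,330:480]; b=cam('top')[0][210:360,370:480]
a=cv2.resize(a,(450,600),interpolation=cv2.INTER_CUBIC); b=cv2.resize(b,(350,477),interpolation=cv2.INTER_CUBIC)
o=np.zeros((600,800,3),np.uint8); o[:,:450]=a; o[:477,450:]=b; save('c8.png',o)"; python3 where.py
```

```text
clock: 22.68
tcp_pos: [402.1, -327.7, 189.8]
tool_rot: [0.001, 0.997, 0.072, 0.001]
contact_force: [0.8, -0.0, -5.8]
finger_gap: 82.9
grip_force: 60.0
grey 323 [-91. -77. -63.] [-37.  17.  55.] [ 6. 11. 15.]
[np.float64(-4.407098862651144)]
```

View pics/c8.png

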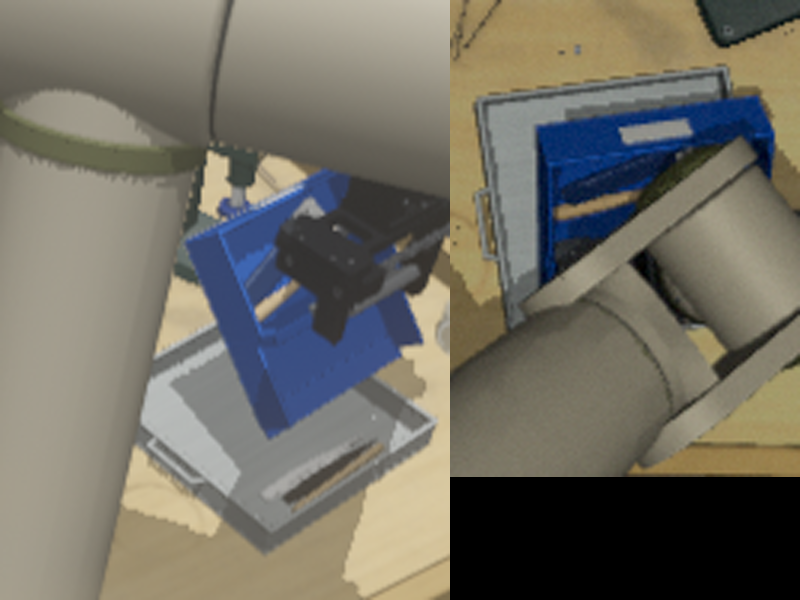

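```bash
python3 - <<'E'
from h import *
im,W,*_=cam("top"); v,u=np.mgrid[0:480,0:640]; hsv=cv2.cvtColor(im,cv2.COLOR_RGB2HSV)
m=((u>165)&(u<280)&(v>215)&(v<330)&(hsv[...,2]<45)).astype(np.uint8)
n,l,st,_=cv2.connectedComponentsWithStats(m); k=1+st[1:,4].argmax(); p=W[l==k]; p=p[~np.isnan(p[:,0])&(p[:,2]<20)]
print(len(p),cv2.minAreaRect(p[:,:2].astype(np.float32)),np.median(p[:,2]),p[:,:2].mean(0))
E
for i in 1 2 3 4 5 6 7; do
python3 -m jog '{"claw":[0.7,0.7,0.7],"slide":[[0.045,0.33,0],[0.09,0.66,0],[0.134,0.987,0]],"yaw":[0,0,0]}' >o.txt; done; cat o.txt
python3 frame.py
```

```text
5833 ((477.590087890625, 224.9306640625), (213.6754608154297, 203.35411071777344), 8.556520462036133) 3.383705822793355 [475.96813689 224.4950101 ]
clock: 25.5
tcp_pos: [476.3, 226.4, 187.3]
tool_rot: [-0.0, 0.997, 0.071, -0.001]
contact_force: [-0.2, -0.2, -5.2]
finger_gap: 83.1
grip_force: 60.0
tilt 49.0 pivot height over underside 86.75 n 13686 backwall x 50/99% [91.  92.9] divider top x 1/99% [-2.1  6.8] tcp [476.4 228.8 187.3] F [-2.8  2.4 -4.9] 25.55
```

```bash
python3 -m jog '{"claw":[0.7,0.7,0.7,0.7,0.7],"slide":[[0,0,-0.3],[0,0,-0.6],[0,0,-0.88],[0,0,-0.88],[0,0,-0.88]],"yaw":[0.002,0.002,0.002,0.002,0.002]}' 60
python3 -m jog '{"claw":[0.7,0.7,0.7,0.7,0.7,0.7],"slide":[[0,0,0],[0,0,0],[0,0,0],[0,0,0],[0,0,0],[0,0,0]],"yaw":[0,0,0,0,0,0]}' 10
python3 frame.py
```

```text
clock: 26.18
tcp_pos: [477.0, 225.6, 118.2]
tool_rot: [-0.0, 0.997, 0.075, 0.0]
contact_force: [0.3, -0.1, -5.0]
finger_gap: 82.7
grip_force: 60.0
clock: 26.92
tcp_pos: [477.1, 225.6, 118.2]
tool_rot: [-0.0, 0.997, 0.075, 0.001]
contact_force: [-4.0, -1.1, 6.0]
finger_gap: 83.8
grip_force: 10.0Traceback (most recent call last):
  File "frame.py", line 14, in <module>
    frame()
    ~~~~~^^
  File "frame.py", line 13, in frame
    print("tilt",np.degrees(th),"pivot height over underside",4-D,"n",n,"backwall x 50/99%",np.percentile(x[q],[50,99]).round(1),"divider top x 1/99%",np.percentile(x[dv],[1,99]).round(1),"tcp",s["tcp_pos"].round(1),"F",s["contact_force"].round(1),s["clock"]); return im
                                                                                            ~~~~~~~~~~~~~^^^^^^^^^^^^^^
    return _quantile_unchecked(
        a, q, axis, out, overwrite_input, method, keepdims, weights)
    return _ureduce(a,
                    func=_quantile_ureduce_func,
    ...<5 lines>...
                    overwrite_input=overwrite_input,
                    method=method)
    r = func(a, **kwargs)
    result = _quantile(arr,
                       quantiles=q,
    ...<2 lines>...
                       out=out,
                       weights=wgt)
    slices_having_nans = np.isnan(arr[-1, ...])
                                  ~~~^^^^^^^^^
IndexError: index -1 is out of bounds for axis 0 with size 0
```

```bash
sed -i 's/np.arange(-100,-60,1.5)/np.arange(-125,-60,1.5)/; s/^    print("tilt"/    print(np.degrees(th),4-D,n,s["contact_force"].round(1),s["finger_gap"])\n    print("tilt"/' frame.py; python3 frame.py 2>&1 | grep -v File | head -5
python3 - <<'E'
from h import *
a=np.radians(8.5); im,W,*_=cam("wrist"); s=state(); g=np.array(s["tcp_pos"]); L=W-g
X=L[...,0]*np.cos(a)+L[...,1]*np.sin(a); Y=-L[...,0]*np.sin(a)+L[...,1]*np.cos(a); z=W[...,2]
hsv=cv2.cvtColor(im,cv2.COLOR_RGB2HSV); b=(hsv[...,0]>95)&(hsv[...,0]<125)&(hsv[...,1]>120)
for x in range(-20,150,10):
    m=b&(abs(X-x)<5)&(abs(Y)<90); print(x,m.sum(),np.percentile(z[m],[2,50,98]).round() if m.sum()>20 else "")
E
```

```text
46.5 107.25 7109 [-2.2 -0.9  6. ] 83.8230565670086
Traceback (most recent call last):
-20 1678 [ 44. 100. 107.]
-10 4940 [ 34.  42. 163.]
0 3741 [ 25.  47. 110.]
10 3692 [ 16.  31. 139.]
20 5357 [ 10.  24. 213.]
30 4564 [ 14.  21. 195.]
40 4402 [25. 31. 50.]
50 3485 [ 4. 38. 41.]
60 0 
70 0 
80 0 
90 0 
100 0 
110 0 
120 0 
130 0 
140 0
```

```bash
python3 -m jog '{"claw":[0.7,0.7,0.7,0.7,0.7,0.7],"slide":[[0,0,0],[0,0,0],[0,0,0.2],[0.2,0.03,0.2],[0.4,0.06,0.2],[0.6,0.09,0.2]],"yaw":[0,0,0,0,0,0]}' 40
cat > prof.py <<'E'
from h import *
a=np.radians(8.5); im,W,*_=cam("wrist"); s=state(); g=np.array(s["tcp_pos"]); L=W-g
X=L[...,0]*np.cos(a)+L[...,1]*np.sin(a); Y=-L[...,0]*np.sin(a)+L[...,1]*np.cos(a); z=L[...,2]-19
hsv=cv2.cvtColor(im,cv2.COLOR_RGB2HSV); b=(hsv[...,0]>95)&(hsv[...,0]<125)&(hsv[...,1]>120)&(abs(Y)<79)&(z<60)&(X<150)
r=[]
for th in np.radians(np.arange(-60,60,.5)):
    D=-X[b]*np.sin(th)+z[b]*np.cos(th); h,e=np.histogram(D,np.arange(-125,-60,1.5)); k=h.argmax(); r.append((h[k],np.degrees(th),e[k]+.75))
r.sort(); print(r[-1],r[-2])
th=np.radians(r[-1][1]); x=X*np.cos(th)+z*np.sin(th); zz=-X*np.sin(th)+z*np.cos(th)-r[-1][2]+4
for n,m in (("div",b&(abs(zz-60)<3)&(x<45)),("back",b&(abs(zz-43)<4)&(x>60)),("fintop",(abs(zz-100)<3)&(abs(Y)<45)&(abs(x)<30))):
    print(n,m.sum(),np.percentile(x[m],[2,50,98]).round(1) if m.sum()>9 else "",np.percentile(Y[m],[2,98]).round(1) if m.sum()>9 else "")
nb=(hsv[...,0]>8)&(hsv[...,0]<30)&(hsv[...,1]>60)&(abs(Y)<79)&(X<150)&(zz>3)&(zz<40)&(x>5)&(x<88); print("wood in deep",nb.sum(),g.round(1),s["contact_force"].round(1),s["clock"])
E
python3 prof.py
```

```text
clock: 27.82
tcp_pos: [525.3, 232.8, 134.0]
tool_rot: [-0.0, 0.997, 0.075, 0.0]
contact_force: [-0.2, 0.5, -4.8]
finger_gap: 82.9
grip_force: 40.0
(np.int64(16026), np.float64(-41.5), np.float64(-80.75)) (np.int64(14757), np.float64(-42.0), np.float64(-80.75))
div 901 [ 7.1 13.2 17.5] [-78.5  78.5]
back 3575 [ 65.7 101.3 104.8] [-75.5  78.5]
fintop 7788 [-7.6 11.5 17.8] [-43.2  41.8]
wood in deep 2803 [526.9 232.8 134. ] [ 1.6 -1.  -5.2] 27.875
```

```bash
python3 -m jog '{"claw":[0.7,0.7,0.7,0.7,0.7,0.7,0.7,0.7,0.7],"slide":[[0,0,-0.12],[0,0,-0.22],[-0.12,-0.018,-0.25],[-0.25,-0.037,-0.29],[-0.4,-0.059,-0.35],[-0.55,-0.082,-0.43],[-0.7,-0.104,-0.52],[-0.85,-0.126,-0.63],[-0.98,-0.145,-0.76]],"yaw":[0,0,0,0,0,0,0,0,0]}' 18
python3 prof.py
```

```text
clock: 29.0
tcp_pos: [446.2, 221.1, 72.8]
tool_rot: [-0.0, 0.997, 0.075, 0.001]
contact_force: [8.8, 0.0, 28.6]
finger_gap: 83.7
grip_force: 18.0
(np.int64(21334), np.float64(0.5), np.float64(-83.75)) (np.int64(20665), np.float64(-1.0), np.float64(-82.25))
div 3669 [ 5.  10.5 14.1] [-77.6  77.5]
back 5563 [ 65.   97.8 100.3] [-75.2  78.6]
fintop 8250 [ 2.1 10.6 15.2] [-44.4  41.9]
wood in deep 4292 [445.8 221.   72.6] [ 1.1  0.3 -3.3] 29.05
```

```bash
python3 -m jog '{"claw":[1,1,1,1,1,0.7,0.7,0.7,0.7,0.7],"slide":[[0,0,0],[0,0,0],[0.06,0.009,0],[0.112,0.017,0],[0.112,0.017,0],[0.112,0.017,0],[0.112,0.017,0],[0.112,0.017,0],[0.112,0.017,0],[0.112,0.017,0.1]],"yaw":[0,0,0,0,0,0,0,0,0,0]}' 50
python3 prof.py
```

```text
clock: 30.3
tcp_pos: [454.2, 222.3, 80.2]
tool_rot: [0.0, 0.997, 0.075, -0.002]
contact_force: [0.3, -0.2, -4.7]
finger_gap: 83.4
grip_force: 50.0
(np.int64(19443), np.float64(0.0), np.float64(-85.25)) (np.int64(18363), np.float64(-0.5), np.float64(-85.25))
div 1718 [-5.1  1.3  3.8] [-78.4  78.3]
back 5126 [64.7 87.7 90.1] [-75.4  78.5]
fintop 7008 [-3.2  1.7  7.2] [-44.5  41.7]
wood in deep 4096 [455.  222.5  81.6] [ 1.4  1.3 -3.6] 30.35
```

```bash
python3 -m jog '{"claw":[0.7,0.7,0.7,0.7,0.7,0.7,0.7],"slide":[[0.1,0.012,0.02],[0.2,0.024,0.02],[0.285,0.032,0.02],[0.285,0.032,0],[0.285,0.032,-0.05],[0.285,0.032,-0.1],[0.285,0.032,-0.1]],"yaw":[0,0,0,0,0,0,0]}' 50
python3 prof.py
python3 -m jog '{"claw":[1,1,1,1,1,1,1],"slide":[[0,0,0],[0,0,0],[0,0,0],[0,0,0.2],[0,0,0.4],[0,0,0.8],[0,0,1]],"yaw":[0,0,0,0,0,0,0]}'
python3 -m jog '{"claw":[1,1,1],"slide":[[0,0,0.4],[0,0,0.9],[0,0,1]],"yaw":[0,0,0]}'
python3 - <<'E'
from h import *
for c in ("wrist",):
    im,W,*_=cam(c); z=W[...,2]; hsv=cv2.cvtColor(im,cv2.COLOR_RGB2HSV)
    v,u=np.mgrid[0:480,0:640]
    q=W[(abs(z-102)<9)&(abs(W[...,0]-477)<40)&(abs(W[...,1]-225)<60)][:,:2].astype(np.float32); print("fin",len(q),cv2.minAreaRect(q))
    b=(hsv[...,0]>95)&(hsv[...,0]<125)&(hsv[...,1]>120)&(abs(W[...,0]-477)<130)&(abs(W[...,1]-225)<130)
    for lo,hi in ((2,10),(10,14),(38,44),(46,52),(60,68)): m=b&(z>lo)&(z<hi); print(lo,hi,m.sum(),cv2.minAreaRect(W[m][:,:2].astype(np.float32)))
    m=(hsv[...,2]<50)&(z<15)&(abs(W[...,0]-477)<130)&(abs(W[...,1]-225)<130); print("mat",m.sum(),cv2.minAreaRect(W[m][:,:2].astype(np.float32)))
    w=(hsv[...,0]>8)&(hsv[...,0]<30)&(hsv[...,1]>60)&(abs(W[...,0]-477)<100)&(abs(W[...,1]-225)<85)&(z>6); print("hammer",w.sum(),np.nanmedian(W[w],0))
save("wf.png",im)
E
```

```text
clock: 31.22
tcp_pos: [477.8, 225.0, 72.8]
tool_rot: [0.0, 0.997, 0.075, -0.0]
contact_force: [-2.2, -1.1, -1.5]
finger_gap: 83.5
grip_force: 50.0
(np.int64(19868), np.float64(0.5), np.float64(-83.75)) (np.int64(18573), np.float64(0.0), np.float64(-83.75))
div 1753 [-4.6  2.1  4.6] [-78.3  78.4]
back 5218 [64.9 88.5 90.9] [-75.6  78.5]
fintop 6849 [-2.4  2.4  8.2] [-44.4  41.8]
wood in deep 4139 [477.7 225.   72.7] [-3.2 -0.5 -1.5] 31.275
clock: 32.15
tcp_pos: [478.6, 225.2, 155.2]
tool_rot: [-0.0, 0.997, 0.075, 0.002]
contact_force: [0.8, 0.6, 0.1]
finger_gap: 88.2
grip_force: 0.0
clock: 32.52
tcp_pos: [478.7, 225.2, 235.2]
tool_rot: [-0.0, 0.997, 0.075, 0.002]
contact_force: [-0.9, -0.4, 0.1]
finger_gap: 88.2
grip_force: 0.0
fin 1984 ((477.43438720703125, 223.41470336914062), (12.315511703491211, 83.84496307373047), 8.877740859985352)
2 10 16399 ((479.5521545410156, 223.89617919921875), (184.62799072265625, 197.31103515625), 8.507885932922363)
10 14 2351 ((480.0328063964844, 223.43118286132812), (169.0994415283203, 165.13638305664062), 8.570147514343262)
38 44 1227 ((486.5527648925781, 224.93692016601562), (166.1409912109375, 166.13519287109375), 8.623822212219238)
46 52 2303 ((524.318603515625, 230.54547119140625), (87.27103424072266, 166.1421661376953), 8.50161075592041)
60 68 1198 ((477.421142578125, 223.24273681640625), (10.804672241210938, 165.23104858398438), 8.518096923828125)
mat 2987 ((478.9837646484375, 222.779541015625), (211.08810424804688, 199.9547576904297), 8.90805435180664)
hammer 10017 [501.72829681 204.52651736 318.51022158]
```

```bash
python3 - <<'E'
from h import *
im,W,*_=cam("wrist"); z=W[...,2]; hsv=cv2.cvtColor(im,cv2.COLOR_RGB2HSV)
a=np.radians(8.5); X=(W[...,0]-477.4)*np.cos(a)+(W[...,1]-223.3)*np.sin(a); Y=-(W[...,0]-477.4)*np.sin(a)+(W[...,1]-223.3)*np.cos(a)
bay=(X>6)&(X<87)&(abs(Y)<78)&(z>9)&(z<40)
sc=(X<-10)&(X>-75)&(abs(Y)<75)&(z<40)
g=(hsv[...,1]<60)&(hsv[...,2]>90); dk=(hsv[...,0]>100)&(hsv[...,0]<130)&(hsv[...,2]<110)&(z>14)
w=(hsv[...,0]>8)&(hsv[...,0]<30)&(hsv[...,1]>60)
for n,m in (("grey",bay&g),("darkblue",bay&dk),("wood",bay&w),("scoop wood/grey",sc&(g|w)&(z>9))): print(n,m.sum(),*(np.percentile(q[m],[5,95]).round() for q in (X,Y,z)) if m.sum()>9 else "")
d=np.load("top0.npz"); im2,W2,*_=cam("top"); u,v=311,273
for (r,c) in ((slice(262,284),slice(300,322)),(slice(172,192),slice(188,222)),(slice(172,194),slice(342,378))): print(abs(im2[r,c].astype(int)-d["im"][r,c]).mean())
E
python3 where.py
```

```text
grey 2043 [37. 84.] [-60.  32.] [14. 21.]
darkblue 727 [66. 83.] [-14.  74.] [16. 18.]
wood 1173 [50. 66.] [-43.  70.] [17. 21.]
scoop wood/grey 0
1.9827823691460056
2.1563725490196077
1.8901515151515151
grey 327 [-91. -79. -65.] [-41.  16.  55.] [ 7. 12. 15.]
[np.float64(0.29802684634761234)]
```

All checks agree: hammer and wrench are in the deep bay, the scoop bay is empty, and the loupe, roller and white case have not moved.

```bash
python3 -c "
from workcell import *
print(sign_off())"
```

```text
the job is handed in; nothing more can be done
None
```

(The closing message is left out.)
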